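Take the left-hand threaded spinner off a desk fan

TASK

The small desk fan lies on its back on the repair bench with its front grille off. Unscrew the winged spinner that holds the blades: it has a left-hand thread, so it loosens clockwise (seen from above); feel your way, never forcing it or yanking it while the thread still holds, and stop turning once it is off its thread, since turned on it soon catches again. Lift it straight off and set it down gently, wing up, inside the round steel dish, leaving the other things on the bench alone.

Things in the scene. Friction and masses are not known exactly. Their poses are not given: they have to be found in the camera images.
- fan: Fan head on its back, fixed. Origin on the bench under the shaft axis, z up along that axis. Wire cage 214 mm across, 69 mm high, open on top; four white blades (tops below 70 mm) and a 56 mm hub (top at 70 mm), which do not turn; a neck stub along its -x to 195 mm. On the hub a spring washer pushes the spinner up with 2 to 5 N, keeping its thread under load.
- shaft_tip (a point): Top of the fan's shaft, inside the spinner, 106 mm above the bench. Its coarse left-hand thread lifts the spinner about 1.6 mm per radian clockwise (seen from above). How far to turn until the spinner is off its thread differs each time, 0.2 to 1.7 rad, and cannot be seen. Off the thread it lifts freely; it is clear of the shaft after 30 mm.
- spinner: Grey spinner cap, 60 g, screwed on the shaft. Origin at the centre of its open underside, z up along its axis. Cap 52 mm across, 42 mm high; on top a straight grip wing 46 mm long (along its x), 12 mm thick (along its y), 30 mm high, so its top is 72 mm above the origin. The underside is 3 to 7 mm above the hub while screwed on; 1 mm of sideways play: held off-centre it binds on the shaft.
- wing (a point): Middle of the grip wing, on the spinner's axis, 62 mm above its origin, 20 mm above the cap's flat top. While the thread holds, a pull up is stopped firmly within 5 mm. Turned clockwise over 0.3 rad beyond coming off without being lifted, it catches under the next thread start, then jams on a stop; anticlockwise it also ends at one. Over 35 N on the thread harms it; turning drag is under 0.2 N m.
- dish: Round steel dish, loose, 0.35 kg, the only round one: 112 mm outside diameter, 24 mm high, wall 4 mm, inner floor 4 mm above its origin, 102 mm across inside. Origin at the centre of its underside, z up.
- tray: Square grey plastic tray 100 x 100 x 24 mm, loose, with a brass bush in it; beside the dish, the two may have changed places. To be left alone. Origin at the centre of its underside.
- bush: Brass bush 28 mm across, 16 mm high, in the square tray. To be left alone.
- driver1: Screwdriver 150 mm long lying right of the dish. To be left alone.
- driver2: Screwdriver 140 mm long lying left of the fan. To be left alone.
- phone: Black phone 146 x 71 x 8 mm lying beyond the fan. To be left alone.
- charger: White plug charger 50 x 45 x 30 mm. To be left alone.
- flux: Small upright bottle, 34 mm across, 80 mm high. To be left alone.
- tape: Cardboard-coloured tape roll 100 mm across, 20 mm high. To be left alone.
Not all that is in view belongs to the job. What is shaped like the spinner but pink is not meant. What is shaped like the dish but purple is not meant.

How it is judged (in metres and radians):
On the way:
1. the spinner is off its thread and lifted straight up until clear of the shaft (z of spinner in the frame of fan above 0.1 m and horizontal distance between spinner and fan below 0.025 m), for 0.05 s.
At the end, for the whole second after the job is handed in: The spinner stands wing up (within 0.15 rad) on the floor of the round dish (its origin within 8 mm of the dish's underside and within 28 mm of its axis), released and at rest, the dish level (horizontal distance between spinner and dish below 0.028 m and z of spinner in the frame of dish below 0.008 m and angle between spinner's own z axis and vertical below 0.15 rad and angle between dish's own z axis and vertical below 0.1 rad and linear speed of spinner below 0.02 m/s); the robot touches nothing.
It fails at once if more than 35 N between spinner and fan (thread forced, yanked or jammed) (contact force between spinner and fan above 35 N).
It fails at once if the spinner is dropped (faster than 0.7 m/s while not held) (linear speed of spinner above 0.7 m/s and not (contact force between spinner and the fingers above 0.05 N)).
It fails at once if the dish is pushed more than 40 mm (distance of dish from where it was at the start of the episode above 0.04 m).
It fails at once if one of the other things is moved by more than 20 mm (distance of any of tray, bush, driver1, driver2, phone, charger, flux, tape from where it was at the start of the episode above 0.02 m).
It also fails if it takes over 72 s, if anything falls off the work surface, if the arm or the gripper's body presses on something with over 40 N, if the wrist force passes 120 N, or if a joint passes its speed limit or range.

ROBOT

A 6-joint arm with a two-finger parallel gripper is mounted at the origin on the work surface. World frame = base frame: x ahead of the robot, y to its left, z up, the work surface at z = 0. Lengths are in mm, angles in degrees, forces in N, time in s.
With the tool pointing down it reaches from about 350 to 975 mm from the base axis. Payload 7.1 kg.
Tool frame: the origin (TCP) lies on the centre line of the jaws, within the pads' length; the fingertips stand 19 mm ahead of it and the grasp point (between the pads) is the TCP (robot.tip_reach is the distance from the TCP to the fingertips, in mm); x points along the fingers, y is the direction in which the jaws open and shut, and the axes are right-handed (so a half turn about x gives the same grasp; the last joint's range is limited). The gripper opens to 88 mm and grips with 3 to 60 N. Pads are 20 mm wide; open, the fingers measure 115 mm over their backs; the gripper's body (75 mm by 178 mm) begins 61 mm behind the grasp point.
Start: joints at [-68.812, 24.242, 93.386, -0, 62.372, -1.089], TCP at [236.94, -578.329, 241.675] pointing down, gripper open.
Joint ranges: [-172.04, 172.04], [-51.8, 120.97], [4.93, 147.93], [-75.15, 255.16], [6.16, 154.13], [-145.62, 145.62]. Speed limits (degrees/s): [136.94, 136.94, 172.46, 180, 180, 180].

INTERFACE

Orientations are given as a 3x3 rotation matrix whose columns are the frame's x, y, z axes.
In Python, from station import robot, eyes, ticket, spotter gives the robot as it stands.
- The arm moves only by the shell command python3 -m creep 'ROWS' [FORCE]. ROWS is JSON, a list of rows, each an object with "travel": the shift along the tool's x, y, z in units of 15 cm (1.0 is 15 cm), a list of three; "spin": the turn about the tool's x in units of 90 degrees (1.0 is 90 degrees); "jaw": the opening, from -1 (shut) to 1 (fully open), so that 0 is half open. In form: [{"travel": [x, y, z], "spin": spin, "jaw": jaw}, ...]. A call has 1 to 8 rows; each row is the pose to reach, as a shift and turn from the pose measured when the call began, along the tool's axes at that moment; what a row does not reach only later rows make up. A row lasts 1/8 s, in which the tool goes at most 62.5 mm and 10.7 degrees, less where a joint would pass 70% of its speed; a pose out of reach is approached as far as the arm can. A call with a number of a shift or a turn outside -1 to 1 is refused whole. A call with a gripper value outside its range is refused whole. The fingers move at their own pace and stop on an object; FORCE is the grip in N (left out, the last holds). Time passes only in rows, so rows that repeat a pose let the fingers close. It gives the time, the measured TCP pose, the force and the opening at its end, in the units of the state.
- robot.state(): the state, without advancing time (a new reading comes with each control period).
- eyes.snapshot(name): name is "scene" or "top"; returns (picture, depth): 384x512x3 uint8, red, green, blue; 384x512 float32, mm along the optical axis (not along the pixel's ray), 0 where there is no reading.
- eyes.get_calibration(name): a dict with "fov_y" (degrees; the focal length in pixels is half the picture's height over the tangent of half this angle, whatever the lens; pixels are square), "cx", "cy" (the principal point, pixels), "R" (3x3) and "t" (3): a world point X has camera coordinates R X + t. Camera axes: x right, y down, z forward; pixel columns grow to the right and rows downward; lengths in mm; the calibration is good to about 2 mm. A picture is of the moment at which its call begins. get_calibration takes no time and is no camera call.
- ticket.hand_in(): hands the job in, once; it reports no verdict.
Trained networks look in the newest picture that a camera, given by its name, has taken for a name from the list of things; names that differ only in an ending like _2 or _b are one class to them, and where a whole thing is asked for, a point or a joint stands for the part that bears it (a point fixed in the world has none). Each returns a list of dicts, best first, with "score" (0 to 1); they miss things now and then, are a little off and sometimes report something else, mostly with a low value. They report only what shows in the picture. A call takes as long as a camera call. They do not tell look-alikes from the thing itself.
- spotter.recognise(name, camera): "bbox" ([centre column, centre row, width, height] as shares, 0 to 1, of the picture: columns of its width, rows of its height, round what is visible of it).
The state is a dict: "t": time; "qpos": joint angles; "dq": joint speeds; "effort": joint torques, N m; "position": TCP position; "orientation": TCP orientation; "ft_force": force on the tool from outside, world axes, zero at the start; "wrist_torque": the same for the moment, N m; "gripper_width": finger opening in mm.
Only numpy, scipy, OpenCV 4.12 (cv2) and the standard library are available. Lean on these libraries where they do the work, as an engineer would, in place of code of your own. Each camera call takes 0.05 s, during which the arm holds its last target. There are 200 camera calls.

## Working session

There is one attempt and no reset: what is moved stays moved. The work goes in short steps, Python scripts to look and compute and a shell command to move; the robot and the scene stay as the last step left them, time stands still between calls to the robot, and variables do not carry over. Pictures are saved under pics/ and viewed, about 8 in all and at most 12, crops included, and the job is handed in when it is done.

```bash
mkdir -p pics; python3 - <<'E'
from station import robot, eyes, spotter
import cv2,numpy as np
s=robot.state();print(s)
for c in("scene","top"):
    p,d=eyes.snapshot(c);cv2.imwrite(f"pics/{c}0.png",p[:,:,::-1]);np.save(f"pics/{c}0.npy",d)
    print(c,eyes.get_calibration(c))
    for n in("spinner","dish","fan","tray"):
        print(n,[(round(r["score"],2),[round(v*k) for v,k in zip(r["bbox"],(512,384,512,384))]) for r in spotter.recognise(n,c)][:4])
a=[cv2.imread(f"pics/{c}0.png") for c in("scene","top")]
cv2.imwrite("pics/top0v.png",cv2.resize(a[1],(800,600)))
E
```

```text
{'t': 0.0, 'qpos': array([-6.88117084e+01,  2.42820848e+01,  9.34311197e+01,  8.03417065e-04,
        6.23709943e+01, -1.08749078e+00]), 'dq': array([-0.07702404, -0.10560316, -0.00056036, -0.05319818, -0.00912667,
        0.05582037]), 'effort': array([ 2.87808798e-03, -5.44623899e+01, -2.73668271e+01,  6.44733198e-02,
        2.26349506e-02, -1.13390950e-04]), 'position': array([ 236.7676452 , -577.85921492,  240.92938199]), 'orientation': array([[-5.19560356e-04,  3.79058654e-01, -9.25372502e-01],
       [ 1.37469112e-03, -9.25371482e-01, -3.79059008e-01],
       [-9.99998920e-01, -1.46904539e-03, -4.03022283e-05]]), 'ft_force': array([-0.17213787, -0.00794691, -0.03740404]), 'wrist_torque': array([ 0.02717969, -0.08495705, -0.01094775]), 'gripper_width': 87.59680873347513}
scene {'fov_y': 42.94792018023072, 'cx': 245.5799672891132, 'cy': 184.39305865391935, 'R': array([[ 0.11761466,  0.99305136, -0.00397232],
       [ 0.68594853, -0.08413329, -0.72276981],
       [-0.71808175,  0.08228351, -0.69107743]]), 't': array([ -53.68859416, -269.01637962, 1597.08612085])}
spinner [(0.93, [238, 207, 19, 30]), (0.69, [315, 181, 25, 34])]
dish [(0.89, [182, 208, 46, 40]), (0.57, [176, 164, 43, 29])]
fan [(0.93, [311, 198, 85, 76])]
tray [(0.64, [197, 252, 44, 41])]
top {'fov_y': 54.790552690637796, 'cx': 254.09298244154928, 'cy': 200.6312963946621, 'R': array([[-0.10190261, -0.99478851, -0.00341863],
       [-0.97258084,  0.10034873, -0.20980146],
       [ 0.20905113, -0.01805443, -0.97773803]]), 't': array([  50.62079865,  541.75636819, 1012.89300114])}
spinner [(0.84, [263, 215, 18, 22]), (0.77, [196, 211, 23, 25])]
dish [(0.77, [322, 281, 40, 41]), (0.74, [311, 224, 38, 41])]
fan [(0.88, [200, 230, 79, 104])]
tray [(0.59, [295, 178, 37, 35])]
```

View pics/top0v.png

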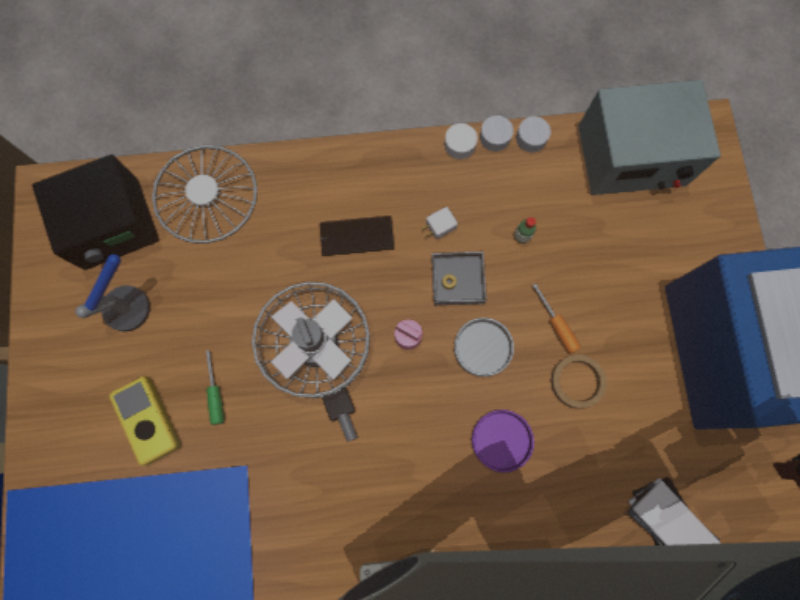

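View pics/scene0.png

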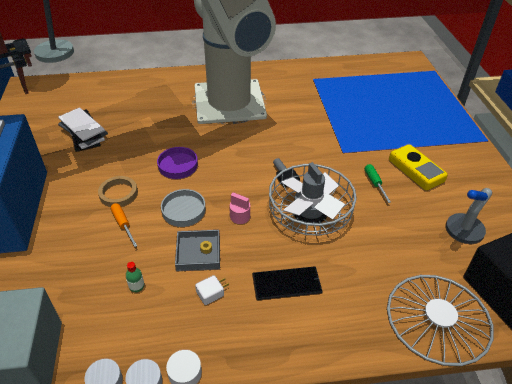

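The top view (800x600) shows the grey spinner on the fan at about (307,335), the steel dish at (484,347), and the tray with bush at (458,278). The look-alikes to avoid are the pink spinner at (408,333) and the purple dish at (502,440). Next I'll get metric positions from depth.

```bash
cat >h.py <<'E'
import numpy as np,cv2
from station import robot,eyes
def cloud(c,d):
    k=eyes.get_calibration(c);f=192/np.tan(np.radians(k["fov_y"]/2))
    v,u=np.mgrid[:384,:512];d=d.astype(float)
    P=np.stack([(u-k["cx"])/f*d,(v-k["cy"])/f*d,d],-1)
    W=(P-k["t"])@k["R"]; W[d<=0]=np.nan
    return W
def wing(W,box):
    u,v,w,h=box;Q=W[v-h:v+h,u-w:u+w].reshape(-1,3);Q=Q[~np.isnan(Q).any(1)]
    return Q
E
python3 - <<'E'
from h import *
for c,b,db in(("top",(196,211,23,25),(310,223)),("scene",(315,181,25,34),(182,208))):
    d=np.load(f"pics/{c}0.npy");W=cloud(c,d)
    Q=wing(W,b);print(c,"zmax",np.sort(Q[:,2])[-8:].round(1))
    for lo,hi in((118,140),(132,150),(106,118)):
        S=Q[(Q[:,2]>lo)&(Q[:,2]<hi)]
        if len(S)>4:
            m=cv2.minAreaRect(S[:,:2].astype(np.float32));e=np.linalg.svd(S[:,:2]-S[:,:2].mean(0))[2][0]
            print(lo,hi,len(S),S.mean(0).round(1),"rect",[np.round(x,1) for x in m],"axis",np.degrees(np.arctan2(e[1],e[0])).round(1))
    u,v=db;D=W[v-32:v+32,u-32:u+32].reshape(-1,3);D=D[~np.isnan(D).any(1)]
    R=D[(D[:,2]>14)&(D[:,2]<32)];
    # only within 75 mm of box centre
    c0=W[v,u];print("centre",c0.round(1));R=R[np.hypot(*(R-c0)[:,:2].T)<68]
    print("dish rim",len(R),cv2.minEnclosingCircle(R[:,:2].astype(np.float32)),R[:,2].max().round(1))
a=cv2.imread("pics/top0.png")[185:255,150:250];b=cv2.imread("pics/scene0.png")[150:220,265:365]
cv2.imwrite("pics/c1.png",np.hstack([cv2.resize(x,(400,280),interpolation=cv2.INTER_CUBIC) for x in(a,b)]))
E
```

```text
top zmax [150.2 150.2 150.9 150.9 151.  151.3 151.8 151.9]
118 140 132 [511.8 154.6 120.7] rect [array([511.8, 155.2]), array([47.4, 50.2]), np.float64(22.9)] axis -72.0
132 150 80 [511.  154.5 146.4] rect [array([513.3, 155.3]), array([45.5, 12.3]), np.float64(15.8)] axis -164.2
106 118 87 [510.1 152.4 116.1] rect [array([513.4, 154.6]), array([50. , 46.7]), np.float64(15.0)] axis 158.0
centre [ 470.  -165.5    5. ]
dish rim 213 ((473.01629638671875, -162.82518005371094), 56.0590934753418) 30.3
scene zmax [150.6 150.6 150.6 150.7 150.8 151.  151.1 151.5]
118 140 206 [520.4 152.8 124.6] rect [array([518.2, 156.1]), array([47.5, 45.1]), np.float64(76.8)] axis 40.7
132 150 127 [517.7 155.8 143.5] rect [array([514. , 156.1]), array([47.2, 14.2]), np.float64(14.2)] axis 18.7
106 118 93 [527.5 151.8 113.3] rect [array([520.2, 153.7]), array([50.9, 41. ]), np.float64(64.3)] axis 60.8
centre [ 467.2 -164.3    7.2]
dish rim 411 ((472.84912109375, -160.07717895507812), 58.06010055541992) 29.6
```

View pics/c1.png

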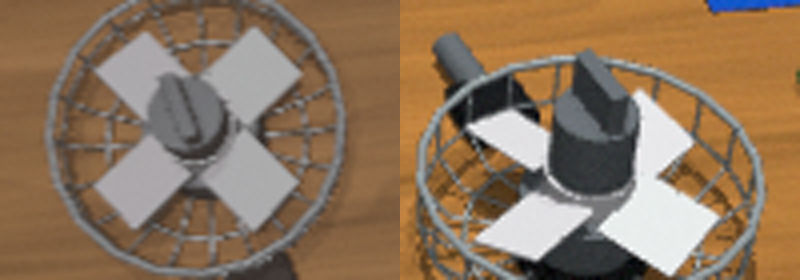

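Spinner axis is at about (513.5, 155.5), top of the wing at z≈148, wing axis about 15.5° from world x. The dish is at about (472, -162). I'll move at travel height and turn to the j6 branch that leaves room for clockwise turning.

```bash
R='[{"travel":[0,-1,-0.93],"spin":0,"jaw":1}]'
python3 -m creep '[{"travel":[0,-0.3,-0.28],"spin":0,"jaw":1},{"travel":[0,-0.6,-0.56],"spin":0,"jaw":1},{"travel":[0,-0.9,-0.84],"spin":0,"jaw":1},{"travel":[0,-1,-0.93],"spin":0,"jaw":1}]'
python3 -m creep '[{"travel":[0,-0.3,-0.28],"spin":0,"jaw":1},{"travel":[0,-0.6,-0.56],"spin":0,"jaw":1},{"travel":[0,-0.9,-0.84],"spin":0,"jaw":1},{"travel":[0,-1,-0.93],"spin":0,"jaw":1}]'
python3 -m creep '[{"travel":[0,-0.3,-0.28],"spin":0,"jaw":1},{"travel":[0,-0.6,-0.56],"spin":0,"jaw":1},{"travel":[0,-0.9,-0.84],"spin":0,"jaw":1},{"travel":[0,-1,-0.93],"spin":0,"jaw":1}]'
cat >>h.py <<'E'
def go(x,y,z,yaw=None):
    "print shift/turn in move units to world TCP x,y,z with tool y axis at yaw"
    s=robot.state();O=s["orientation"];p=s["position"]
    a=np.degrees(np.arctan2(O[1,1],O[0,1]));dy=0 if yaw is None else yaw-a
    print("t",round(s["t"],2),"p",p.round(1),"yaw",a.round(1),"q",s["qpos"].round(1),"F",s["ft_force"].round(2),"T",s["wrist_torque"].round(3),"w",round(s["gripper_width"],1))
    print("travel",(O.T@(np.array([x,y,z])-p)/150).round(3),"spin",np.round(-dy/90,3))
E
python3 -c "
from h import *
go(513.5,155.5,240,105.5)"
```

```text
t: 1.0
position: [309.6, -383.9, 241.7]
orientation: [[-0.0, 0.381, -0.924], [0.001, -0.924, -0.381], [-1.0, -0.001, -0.0]]
ft_force: [-0.4, -1.3, 0.5]
gripper_width: 87.6
t: 1.5
position: [382.4, -190.2, 242.2]
orientation: [[0.001, 0.384, -0.923], [0.0, -0.923, -0.384], [-1.0, -0.0, -0.001]]
ft_force: [0.2, -1.0, 0.4]
gripper_width: 87.5
t: 2.0
position: [455.3, 4.3, 242.7]
orientation: [[0.002, 0.387, -0.922], [0.0, -0.922, -0.387], [-1.0, 0.0, -0.002]]
ft_force: [-1.0, -0.4, 0.5]
gripper_width: 87.9
t 2.0 p [455.3   4.3 242.7] yaw -67.3 q [ -1.    9.7 114.1   0.   56.1  66.3] F [-0.96 -0.39  0.51] T [-0.023 -0.013 -0.006] w 87.9
travel [ 0.019 -0.78  -0.748] spin -1.92
```

```bash
python3 -m creep '[{"travel":[0,-0.2,-0.2],"spin":-0.11,"jaw":1},{"travel":[0,-0.4,-0.4],"spin":-0.22,"jaw":1},{"travel":[0,-0.6,-0.6],"spin":-0.34,"jaw":1},{"travel":[0,-0.78,-0.75],"spin":-0.45,"jaw":0.6},{"travel":[0,-0.78,-0.75],"spin":-0.57,"jaw":0.4},{"travel":[0.01,-0.78,-0.75],"spin":-0.69,"jaw":0.2},{"travel":[0.02,-0.78,-0.75],"spin":-0.8,"jaw":0.1},{"travel":[0.02,-0.78,-0.75],"spin":-0.92,"jaw":0.1}]' >/dev/null
python3 -m creep '[{"travel":[0,0,0],"spin":-0.11,"jaw":0.1},{"travel":[0,0,0],"spin":-0.22,"jaw":0.1},{"travel":[0,0,0],"spin":-0.34,"jaw":0.1},{"travel":[0,0,0],"spin":-0.46,"jaw":0.1},{"travel":[0,0,0],"spin":-0.58,"jaw":0.1},{"travel":[0,0,0],"spin":-0.7,"jaw":0.1},{"travel":[0,0,0],"spin":-0.82,"jaw":0.1},{"travel":[0,0,0],"spin":-0.94,"jaw":0.1}]'>/dev/null
python3 -c "
from h import *
go(513.5,155.5,138,105.5)"
```

```text
t 4.0 p [515.5 155.  240. ] yaw 100.4 q [ 15.5  17.  104.6  -0.   58.2 -84.9] F [ 0.44 -0.66 -0.25] T [ 0.091 -0.081 -0.021] w 48.3
travel [ 0.68   0.006 -0.015] spin -0.057
```

```bash
python3 -m creep '[{"travel":[0.2,0.006,-0.015],"spin":-0.057,"jaw":0.1},{"travel":[0.45,0.006,-0.015],"spin":-0.057,"jaw":0.1},{"travel":[0.45,0.006,-0.015],"spin":-0.057,"jaw":0}]'
python3 - <<'E'
from h import *
go(513.5,155.5,142,105.5)
p,d=eyes.snapshot("scene");cv2.imwrite("pics/s2.png",cv2.resize(p[130:230,250:380,::-1],(780,600)))
E
```

```text
t: 4.38
position: [512.2, 154.7, 170.4]
orientation: [[-0.001, -0.267, 0.964], [-0.001, 0.964, 0.267], [-1.0, -0.001, -0.001]]
ft_force: [0.8, -0.3, 1.7]
gripper_width: 44.3
t 4.38 p [512.2 154.7 170.4] yaw 105.5 q [ 1.560e+01  2.240e+01  1.077e+02 -1.000e-01  4.990e+01 -8.990e+01] F [ 0.76 -0.34  1.69] T [ 0.066 -0.119 -0.051] w 44.3
travel [0.19  0.003 0.01 ] spin 0.0
```

View pics/s2.png

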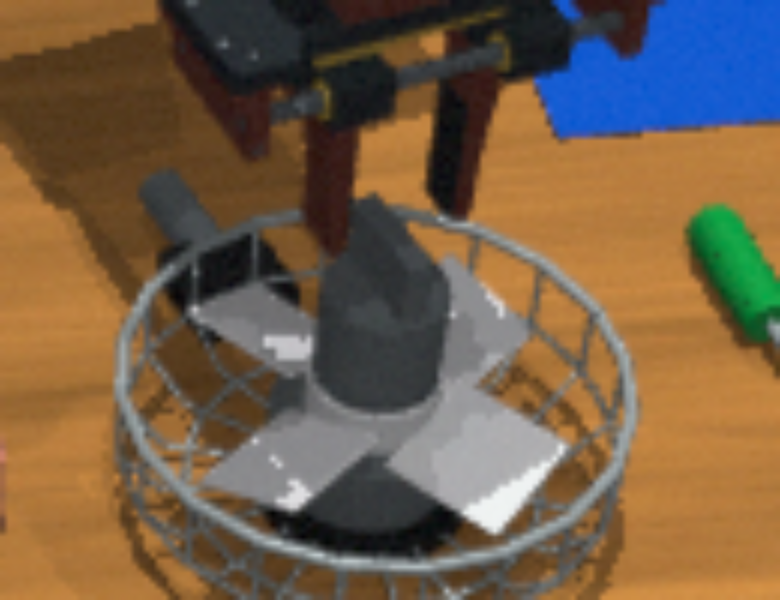

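The fingers straddle the wing, with the wing top at about (370,215) in the crop and one finger on each side. Next I'll descend and close gently.

```bash
python3 -m creep '[{"travel":[0.1,0.003,0.01],"spin":0,"jaw":0},{"travel":[0.19,0.003,0.01],"spin":0,"jaw":0},{"travel":[0.19,0.003,0.01],"spin":0,"jaw":-0.3}]' 8
python3 -m creep '[{"travel":[0,0,0],"spin":0,"jaw":-0.7},{"travel":[0,0,0],"spin":0,"jaw":-1},{"travel":[0,0,0],"spin":0,"jaw":-1},{"travel":[0,0,0],"spin":0,"jaw":-1}]' 8
python3 -c "
from h import *
go(513.5,155.5,142,105.5)"
```

```text
t: 4.8
position: [514.1, 155.8, 142.6]
orientation: [[-0.0, -0.267, 0.964], [-0.001, 0.964, 0.267], [-1.0, -0.001, -0.0]]
ft_force: [0.7, -0.2, 0.1]
gripper_width: 37.0
t: 5.3
position: [514.4, 156.2, 143.1]
orientation: [[0.001, -0.267, 0.964], [0.0, 0.964, 0.267], [-1.0, -0.0, 0.001]]
ft_force: [-1.6, 3.6, 2.1]
gripper_width: 12.3
t 5.3 p [514.4 156.2 143.1] yaw 105.5 q [ 15.6  25.  108.4  -0.   46.6 -89.9] F [-1.59  3.59  2.08] T [ 0.86  -0.022  0.007] w 12.3
travel [ 0.007 -0.003 -0.007] spin -0.0
```

```bash
python3 -m creep '[{"travel":[0,0.002,0],"spin":0,"jaw":-1},{"travel":[0,0.004,0],"spin":0,"jaw":-1},{"travel":[0,0.004,0],"spin":0,"jaw":-1}]' 30
python3 -c "
from h import *
go(513.5,155.5,142,105.5)"
python3 -m creep '[{"travel":[-0.004,0,0],"spin":0,"jaw":-1},{"travel":[-0.007,0,0],"spin":0,"jaw":-1},{"travel":[-0.007,0,0],"spin":0,"jaw":-1}]' 30
python3 -c "
from h import *
go(513.5,155.5,142,105.5)"
```

```text
t: 5.68
position: [514.1, 156.8, 143.1]
orientation: [[0.0, -0.267, 0.964], [-0.0, 0.964, 0.267], [-1.0, -0.0, 0.0]]
ft_force: [-1.0, 2.0, 1.8]
gripper_width: 11.7
t 5.67 p [514.1 156.8 143.1] yaw 105.5 q [ 15.7  25.  108.4  -0.   46.6 -89.8] F [-1.03  2.04  1.75] T [0.543 0.065 0.03 ] w 11.7
travel [ 0.007 -0.007 -0.006] spin 0.0
t: 6.05
position: [514.0, 156.7, 143.5]
orientation: [[-0.0, -0.267, 0.964], [-0.0, 0.964, 0.267], [-1.0, -0.0, -0.0]]
ft_force: [2.4, 4.5, -11.8]
gripper_width: 11.7
t 6.05 p [514.  156.7 143.5] yaw 105.5 q [ 15.7  24.9 108.4  -0.   46.7 -89.8] F [  2.38   4.47 -11.82] T [ 0.823 -0.621 -0.016] w 11.7
travel [ 0.01  -0.007 -0.005] spin -0.0
```

A 1 mm pull was stopped firmly at 12 N, so the thread holds. Now I'll turn clockwise in small steps, following the pitch.

```bash
python3 -m creep '[{"travel":[0,0,0],"spin":0.03,"jaw":-1},{"travel":[0,0,0],"spin":0.07,"jaw":-1},{"travel":[0,0,0],"spin":0.07,"jaw":-1}]' 30 >/dev/null
python3 -c "
from h import *
go(514,156.7,142,105.5)"
python3 -m creep '[{"travel":[0,0,0],"spin":0.03,"jaw":-1},{"travel":[-0.001,0,0],"spin":0.06,"jaw":-1},{"travel":[-0.001,0,0],"spin":0.06,"jaw":-1}]' 30 >/dev/null
python3 -c "
from h import *
go(514,156.7,142,105.5)"
```

```text
t 6.42 p [513.7 156.7 143.5] yaw 99.2 q [ 15.7  24.9 108.4  -0.   46.8 -83.5] F [-1.19  3.14 -4.11] T [ 0.713 -0.076 -0.126] w 11.8
travel [ 0.01  -0.001  0.002] spin -0.07
t 6.8 p [513.6 156.7 143.7] yaw 93.9 q [ 15.7  24.9 108.4  -0.   46.8 -78.2] F [-0.02  1.91 -4.04] T [ 0.605 -0.074 -0.039] w 11.6
travel [0.011 0.    0.003] spin -0.129
```

```bash
python3 -m creep '[{"travel":[0,0,0],"spin":0.03,"jaw":-1},{"travel":[-0.002,0,0],"spin":0.06,"jaw":-1},{"travel":[-0.003,0,0],"spin":0.06,"jaw":-1}]' 30 >/dev/null
python3 -c "
from h import *
go(514,156.7,142,105.5)"

```

```text
t 7.17 p [513.5 156.7 143.9] yaw 88.6 q [ 15.7  24.9 108.4  -0.   46.8 -72.9] F [ 0.54  2.99 -8.09] T [ 0.607 -0.335 -0.044] w 11.7
travel [0.013 0.    0.003] spin -0.188
```

Still held. I'll do several steps, each with a conditional stop reading.

```bash
python3 -m creep '[{"travel":[0,0,0],"spin":0.03,"jaw":-1},{"travel":[-0.001,0,0],"spin":0.06,"jaw":-1},{"travel":[-0.002,0,0],"spin":0.06,"jaw":-1}]' 30 >/dev/null
python3 -c "
from h import *
go(514,156.7,142,105.5)"

```

```text
t 7.55 p [513.4 156.6 144. ] yaw 83.3 q [ 15.7  24.9 108.4   0.   46.9 -67.6] F [ 0.27  2.72 -8.71] T [ 0.633 -0.344 -0.086] w 11.9
travel [0.014 0.001 0.004] spin -0.247
```

```bash
python3 -m creep '[{"travel":[0,0,0],"spin":0.03,"jaw":-1},{"travel":[-0.001,0,0],"spin":0.06,"jaw":-1},{"travel":[-0.002,0,0],"spin":0.06,"jaw":-1}]' 30 >/dev/null
python3 -c "
from h import *
go(514,156.7,142,105.5)"

```

```text
t 7.92 p [513.3 156.6 144.3] yaw 78.0 q [ 15.7  24.8 108.4   0.   46.9 -62.3] F [ 0.32  3.27 -6.44] T [ 0.654 -0.25  -0.049] w 11.7
travel [0.015 0.002 0.004] spin -0.305
```

```bash
python3 -m creep '[{"travel":[0,0,0],"spin":0.03,"jaw":-1},{"travel":[-0.001,0,0],"spin":0.06,"jaw":-1},{"travel":[-0.003,0,0],"spin":0.06,"jaw":-1}]' 30 >/dev/null
python3 -c "
from h import *
go(514,156.7,142,105.5)"

```

```text
t 8.3 p [513.3 156.6 144.5] yaw 72.7 q [ 15.7  24.8 108.4   0.   46.9 -57. ] F [  1.18   3.2  -11.09] T [ 0.618 -0.472  0.014] w 11.9
travel [0.017 0.002 0.004] spin -0.364
```

```bash
python3 -m creep '[{"travel":[0,0,0],"spin":0.03,"jaw":-1},{"travel":[-0.001,0,0],"spin":0.06,"jaw":-1},{"travel":[-0.003,0,0],"spin":0.06,"jaw":-1}]' 30 >/dev/null
python3 -c "
from h import *
go(514,156.7,142,105.5)"

```

```text
t 8.68 p [513.2 156.5 144.7] yaw 67.4 q [ 15.7  24.8 108.4   0.   47.  -51.8] F [  0.94   3.7  -10.98] T [ 0.636 -0.476 -0.034] w 11.9
travel [0.018 0.003 0.005] spin -0.423
```

```bash
python3 -m creep '[{"travel":[0,0,0],"spin":0.03,"jaw":-1},{"travel":[-0.001,0,0],"spin":0.06,"jaw":-1},{"travel":[-0.002,0.001,0],"spin":0.06,"jaw":-1}]' 30 >/dev/null
python3 -c "
from h import *
go(514,156.7,142,105.5)"

```

```text
t 9.05 p [513.2 156.6 145.1] yaw 62.2 q [ 15.7  24.8 108.3   0.   47.  -46.5] F [-0.77  2.41 -7.21] T [ 0.449 -0.257  0.014] w 12.1
travel [0.02  0.003 0.005] spin -0.482
```

```bash
python3 -m creep '[{"travel":[0,0,0],"spin":0.03,"jaw":-1},{"travel":[-0.001,0,0],"spin":0.06,"jaw":-1},{"travel":[-0.002,0.001,0],"spin":0.06,"jaw":-1}]' 30 >/dev/null
python3 -c "
from h import *
go(514,156.7,142,105.5)"

```

```text
t 9.43 p [513.7 156.6 145.9] yaw 56.9 q [ 15.7  24.7 108.3  -0.   47.1 -41.2] F [-0.26  0.51 -0.6 ] T [ 0.116 -0.133  0.02 ] w 11.4
travel [0.026 0.002 0.002] spin -0.54
```

The tension fell to just the spinner's weight at about 0.85 rad. I'll try a careful straight lift without turning.

```bash
python3 -m creep '[{"travel":[-0.004,0,0],"spin":0,"jaw":-1},{"travel":[-0.008,0,0],"spin":0,"jaw":-1},{"travel":[-0.008,0,0],"spin":0,"jaw":-1}]' 30 >/dev/null
python3 -c "
from h import *
go(514,156.7,142,105.5)"

```

```text
t 9.8 p [513.9 156.9 147.4] yaw 56.9 q [ 15.7  24.6 108.2  -0.   47.2 -41.2] F [-0.33  3.22 -1.74] T [ 0.788 -0.072 -0.073] w 11.6
travel [ 0.036 -0.001  0.001] spin -0.54
```

```bash
python3 -m creep '[{"travel":[-0.004,0,0],"spin":0,"jaw":-1},{"travel":[-0.01,0.001,0],"spin":0,"jaw":-1},{"travel":[-0.01,0.001,0],"spin":0,"jaw":-1}]' 30 >/dev/null
python3 -c "
from h import *
go(514,156.7,142,105.5)"

```

```text
t 10.18 p [514.2 156.9 149.1] yaw 56.9 q [ 15.7  24.4 108.2  -0.   47.4 -41.2] F [-0.15  1.49  0.87] T [ 0.42  -0.094 -0.029] w 12.0
travel [ 0.048 -0.002 -0.   ] spin -0.54
```

```bash
python3 -m creep '[{"travel":[-0.004,0,0],"spin":0,"jaw":-1},{"travel":[-0.01,0.001,0],"spin":0,"jaw":-1},{"travel":[-0.01,0.001,0],"spin":0,"jaw":-1}]' 30 >/dev/null
python3 -c "
from h import *
go(514,156.7,142,105.5)"

```

```text
t 10.55 p [514.3 156.9 150.8] yaw 56.9 q [ 15.7  24.3 108.1  -0.   47.6 -41.2] F [1.13 0.85 0.25] T [ 0.2   -0.082 -0.02 ] w 11.7
travel [ 0.058 -0.002 -0.001] spin -0.54
```

It comes up freely. Lifting clear now.

```bash
python3 -m creep '[{"travel":[-0.03,0,0],"spin":0,"jaw":-1},{"travel":[-0.06,0,0],"spin":0,"jaw":-1},{"travel":[-0.09,0,0],"spin":0,"jaw":-1},{"travel":[-0.13,0,0],"spin":0,"jaw":-1}]' 30
python3 -m creep '[{"travel":[-0.05,0,0],"spin":0,"jaw":-1},{"travel":[-0.15,0,0],"spin":0,"jaw":-1},{"travel":[-0.3,0,0],"spin":0,"jaw":-1},{"travel":[-0.5,0,0],"spin":0,"jaw":-1},{"travel":[-0.5,0,0],"spin":0,"jaw":-1}]' 30
python3 - <<'E'
from h import *
go(472.5,-162,220,None)
p,d=eyes.snapshot("scene");cv2.imwrite("pics/s3.png",cv2.resize(p[100:230,160:380,::-1],(780,460)))
for n in ("top","scene"):
    p,d=eyes.snapshot(n);W=cloud(n,d).reshape(-1,3);W=W[~np.isnan(W).any(1)]
    c0=np.array([472,-162]);r=np.hypot(*(W[:,:2]-c0).T)
    R=W[(r<66)&(W[:,2]>14)&(W[:,2]<32)];print(n,R[:,:2].min(0).round(1),R[:,:2].max(0).round(1),cv2.fitEllipse(R[:,:2].astype(np.float32)))
    fl=W[(r<40)];print(np.median(fl[:,2]))
E
```

```text
t: 11.05
position: [514.3, 156.9, 170.7]
orientation: [[0.0, 0.546, 0.838], [-0.001, 0.838, -0.546], [-1.0, -0.001, 0.0]]
ft_force: [-0.4, 0.6, -0.0]
gripper_width: 11.7
t: 11.68
position: [515.8, 157.4, 248.4]
orientation: [[0.005, 0.546, 0.838], [0.001, 0.838, -0.546], [-1.0, 0.004, 0.004]]
ft_force: [-0.2, -0.5, -1.1]
gripper_width: 11.5
t 11.68 p [515.8 157.4 248.4] yaw 56.9 q [ 15.7  16.5 104.1  -0.   59.1 -41.2] F [-0.25 -0.5  -1.13] T [ 0.012 -0.151 -0.007] w 11.5
travel [ 0.186 -1.942  0.919] spin 0.0
top [ 416.9 -217.2] [ 528.6 -107.2] ((472.177734375, -162.15682983398438), (106.69207763671875, 107.29989624023438), 37.42559814453125)
5.196519030306238
scene [ 411.8 -216.2] [ 530.2 -106.9] ((473.3482971191406, -161.36251831054688), (106.72444915771484, 107.68467712402344), 87.14421081542969)
6.009961925940996
```

View pics/s3.png

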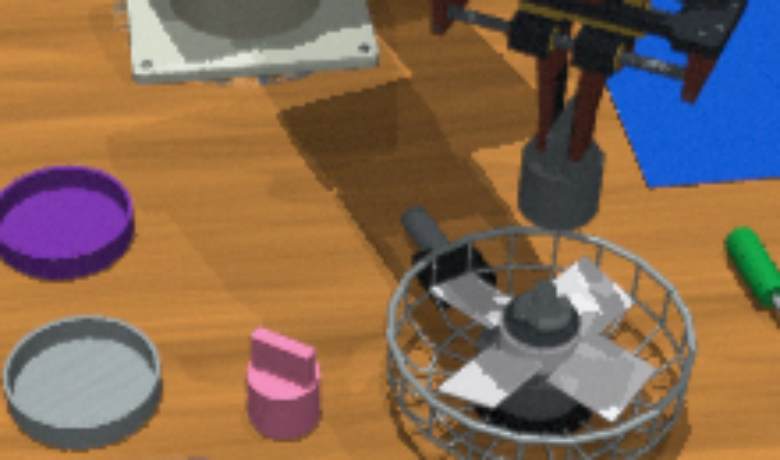

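The spinner is held clear above the bare shaft (at about (560,190) in the crop), and the steel dish at (80,380) has not been disturbed. I'm carrying it across now.

```bash
python3 -m creep '[{"travel":[0,-0.1,0.05],"spin":0,"jaw":-1},{"travel":[0,-0.3,0.14],"spin":0,"jaw":-1},{"travel":[0,-0.55,0.26],"spin":0,"jaw":-1},{"travel":[0,-0.8,0.38],"spin":0,"jaw":-1},{"travel":[0,-0.97,0.46],"spin":0,"jaw":-1}]' 30 >/dev/null
python3 -m creep '[{"travel":[0,-0.25,0.12],"spin":0,"jaw":-1},{"travel":[0,-0.5,0.24],"spin":0,"jaw":-1},{"travel":[0,-0.75,0.35],"spin":0,"jaw":-1},{"travel":[0,-0.92,0.43],"spin":0,"jaw":-1},{"travel":[0,-0.97,0.46],"spin":0,"jaw":-1},{"travel":[0,-0.97,0.46],"spin":0,"jaw":-1}]' 30 >/dev/null
python3 - <<'E'
from h import *
go(472.5,-162,95)
W=cloud("scene",eyes.snapshot("scene")[1]).reshape(-1,3);p=robot.state()["position"]
r=np.hypot(*(W[:,:2]-p[:2]).T);Q=W[(r<27)&(W[:,2]>100)&(W[:,2]<260)]
print("spinner lowest",np.sort(Q[:,2])[:6].round(1))
E
```

```text
t 13.2 p [ 468.6 -165.   244. ] yaw 56.8 q [-2.070e+01  1.340e+01  1.091e+02 -1.000e-01  5.770e+01 -7.740e+01] F [ 0.27  0.47 -1.03] T [-0.    -0.105 -0.022] w 12.0
travel [0.993 0.034 0.014] spin 0.0
spinner lowest [176.8 178.1 178.4 178.5 178.7 179. ]
```

```bash
python3 -m creep '[{"travel":[0.15,0.034,0.014],"spin":0,"jaw":-1},{"travel":[0.4,0.034,0.014],"spin":0,"jaw":-1},{"travel":[0.65,0.034,0.014],"spin":0,"jaw":-1},{"travel":[0.85,0.034,0.014],"spin":0,"jaw":-1},{"travel":[0.98,0.034,0.014],"spin":0,"jaw":-1},{"travel":[0.99,0.034,0.014],"spin":0,"jaw":-1},{"travel":[0.99,0.034,0.014],"spin":0,"jaw":-1}]' 30
python3 -c "
from h import *
go(472.5,-162,74)"
```

```text
t: 14.12
position: [473.1, -160.9, 96.0]
orientation: [[-0.004, 0.546, 0.838], [-0.001, 0.838, -0.546], [-1.0, -0.003, -0.003]]
ft_force: [0.2, 0.3, -0.6]
gripper_width: 11.5
t 14.12 p [ 473.1 -160.9   96. ] yaw 56.9 q [-20.1  27.2 114.   -0.2  38.9 -76.9] F [ 0.17  0.32 -0.59] T [ 0.029 -0.167  0.042] w 11.5
travel [ 0.147 -0.008  0.001] spin 0.0
```

```bash
python3 -m creep '[{"travel":[0.04,0,0],"spin":0,"jaw":-1},{"travel":[0.08,0,0],"spin":0,"jaw":-1},{"travel":[0.11,0,0],"spin":0,"jaw":-1},{"travel":[0.13,0,0],"spin":0,"jaw":-1},{"travel":[0.13,0,0],"spin":0,"jaw":-1}]' 30
python3 -m creep '[{"travel":[0.007,0,0],"spin":0,"jaw":-1},{"travel":[0.014,0,0],"spin":0,"jaw":-1},{"travel":[0.014,0,0],"spin":0,"jaw":-1}]' 30
```

```text
t: 14.75
position: [472.9, -161.0, 76.3]
orientation: [[-0.004, 0.546, 0.838], [-0.001, 0.838, -0.546], [-1.0, -0.003, -0.003]]
ft_force: [1.1, 0.1, 0.2]
gripper_width: 11.7
t: 15.12
position: [472.9, -161.0, 74.1]
orientation: [[-0.004, 0.546, 0.838], [-0.001, 0.838, -0.546], [-1.0, -0.003, -0.003]]
ft_force: [-0.1, -0.5, 0.1]
gripper_width: 11.8
```

```bash
python3 -m creep '[{"travel":[0.005,0,0],"spin":0,"jaw":-1},{"travel":[0.01,0,0],"spin":0,"jaw":-1},{"travel":[0.01,0,0],"spin":0,"jaw":-1}]' 30
```

```text
t: 15.5
position: [472.8, -160.9, 72.6]
orientation: [[-0.004, 0.546, 0.838], [-0.0, 0.838, -0.546], [-1.0, -0.003, -0.003]]
ft_force: [-0.3, 0.0, -0.3]
gripper_width: 12.0
```

```bash
python3 -m creep '[{"travel":[0.005,0,0],"spin":0,"jaw":-1},{"travel":[0.008,0,0],"spin":0,"jaw":-1},{"travel":[0.008,0,0],"spin":0,"jaw":-1}]' 30
```

```text
t: 15.88
position: [472.9, -160.9, 71.9]
orientation: [[-0.004, 0.546, 0.838], [-0.0, 0.838, -0.546], [-1.0, -0.003, -0.003]]
ft_force: [-1.6, 0.9, 6.9]
gripper_width: 11.9
```

Contact with the dish floor at 6.9 N. Now I'll release gently and rise straight up.

```bash
python3 -m creep '[{"travel":[0,0,0],"spin":0,"jaw":-0.7},{"travel":[0,0,0],"spin":0,"jaw":-0.6},{"travel":[0,0,0],"spin":0,"jaw":-0.4},{"travel":[0,0,0],"spin":0,"jaw":-0.3},{"travel":[0,0,0],"spin":0,"jaw":-0.3}]' 30
python3 -m creep '[{"travel":[-0.05,0,0],"spin":0,"jaw":-0.3},{"travel":[-0.15,0,0],"spin":0,"jaw":-0.3},{"travel":[-0.4,0,0],"spin":0,"jaw":-0.3},{"travel":[-0.7,0,0],"spin":0,"jaw":-0.3},{"travel":[-1,0,0],"spin":0,"jaw":-0.3},{"travel":[-1,0,0],"spin":0,"jaw":-0.3}]'
python3 - <<'E'
from h import *
go(472.5,-162,74)
p,d=eyes.snapshot("scene");cv2.imwrite("pics/s4.png",cv2.resize(p[140:300,90:380,::-1],(780,430)))
W=cloud("scene",d).reshape(-1,3);W=W[~np.isnan(W).any(1)];c0=np.array([472.5,-162])
r=np.hypot(*(W[:,:2]-c0).T)
R=W[(r<66)&(W[:,2]>14)&(W[:,2]<30)&(r>45)];print("dish",cv2.fitEllipse(R[:,:2].astype(np.float32)))
Q=W[(r<50)&(W[:,2]>52)&(W[:,2]<90)];print("wing",cv2.minAreaRect(Q[:,:2].astype(np.float32)),"top",np.sort(Q[:,2])[-5:].round(1))
E
```

```text
t: 16.5
position: [472.9, -160.9, 71.8]
orientation: [[-0.004, 0.546, 0.838], [-0.0, 0.838, -0.546], [-1.0, -0.003, -0.003]]
ft_force: [0.1, -0.2, -0.2]
gripper_width: 30.6
t: 17.25
position: [475.7, -161.6, 226.3]
orientation: [[0.004, 0.546, 0.838], [-0.003, 0.838, -0.546], [-1.0, -0.001, 0.005]]
ft_force: [0.1, 1.0, -0.1]
gripper_width: 30.6
t 17.25 p [ 475.7 -161.6  226.3] yaw 56.9 q [-2.010e+01  1.500e+01  1.096e+02 -1.000e-01  5.510e+01 -7.690e+01] F [ 0.13  0.96 -0.05] T [ 0.043 -0.105  0.029] w 30.6
travel [ 1.015 -0.013 -0.021] spin 0.0
dish ((473.3690490722656, -161.37062072753906), (106.6017074584961, 108.03881072998047), 97.73970794677734)
wing ((473.73095703125, -161.36428833007812), (13.326648712158203, 47.05311965942383), 57.56281280517578) top [80.  80.1 80.6 80.7 80.9]
```

View pics/s4.png

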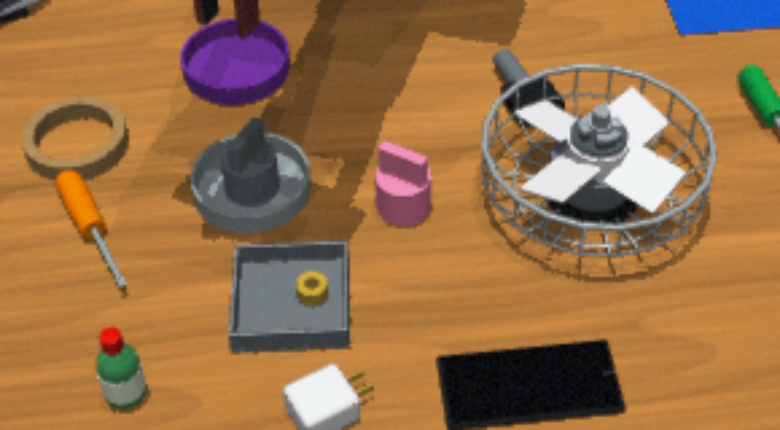

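The spinner stands wing up in the steel dish, at about (250,170) in the crop. The fan's shaft is bare, the other things are in place, and the gripper is well clear.

```bash
python3 -c "
from station import ticket
print(ticket.hand_in())"
```

```text
the job is handed in; nothing more can be done
None
```

The spinner is off the fan and standing wing up in the round steel dish. I handed the job in at about 17 s; no verdict was reported.

- **Unscrewing:** I gripped the wing, checked with a gentle pull that the thread held (12 N), and turned clockwise in small steps. At about 0.85 rad the tension fell to roughly the spinner's weight, so I stopped turning. It then lifted freely, straight up. The highest pull I read at the wrist was about 12 N, against the 35 N limit.
- **Placing:** I lowered it until it touched the dish floor at about 7 N, released it and withdrew straight up.
- **Last checks:** The wing centre is within 1 mm of the dish centre, and the dish has not moved measurably. The wing top measured about 80 mm, where 76 mm is expected. This camera also read about 2 mm too high on the dish floor and over 5 mm on its rim, so I take most of the gap as camera error. In the last picture the fan shaft is bare, and the tray, bush, charger, phone, flux, tape and the two screwdrivers look untouched, though I did not measure their positions. No check failed.

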